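Draw the long template plate from its rack and square it on the filling stand

TASK

Take the long steel plate out of its flush bay in the rack: press down on its top and drag it by friction towards the rack's open front until about a third of it sticks out, and only then grip the part that sticks out and lift it off. Lay it flat along the filling stand, squared up and snug against the stop lip, and let go. Press with a moderate, felt force rather than jamming down hard, do not drop the plate onto the table, and leave the short plate, the clip bin, the card stack and the tape roll where they are.

Things in the scene. Friction and masses are not known exactly. Their poses are not given: they have to be found in the camera images.
- long_plate_center (a point): Centre (half-way up) of the long loose plate: bare steel, 140 x 60 x 6 mm, 0.3 to 0.5 kg, two rows of five short dark marks on top. x runs along its length, z up. Starts in either bay of the rack, lengthwise, its top 1.5 mm below the walls. It slides on rack and stand with friction about 0.25, less than under fingertips; a very light press just slips over it.
- short_plate_center (a point): Centre of the short loose plate in the other bay: same steel, 90 x 60 x 6 mm, two rows of three marks. Stays where it is.
- rack_floor (a point): Point on the floor level of the bays, midway between them. +x points to the rack's closed rear, -x to its open front edge, 80 mm from this point. Bay centre lines at y = +38 and -38 mm; each bay 66 mm wide, 160 mm long, floor 40 mm above the table. Side walls, divider and rear wall (inner face at x = +80 mm) rise 7.5 mm above the floor; open above and in front.
- stand_stop (a point): Foot of the stop lip's inner face (its middle), on the rib's flat top, 30 mm above the table. +x points from the stop along the rib, z up; the top runs 170 mm from the stop. The lip (56 mm wide, 6 mm thick) rises 4.5 mm above the rib, so stays below the plate's top. With the plate in place its centre is at x = 70, y = 0, z = 3 mm.
- clip_bin: Clear plastic bin of small clips, 130 x 100 x 60 mm, origin under its centre. Bystander.
- card_stack: Stack of cards, 150 x 85 x 28 mm, origin under its centre. Bystander.
- tape_roll: Cardboard tape core, 90 mm across, 45 mm high, standing on its flat end, origin under its centre. Bystander.
- long_plate: The same long plate; origin at the centre of its underside.
- rack: Fixed plywood rack, 166 x 152 mm, two bays side by side; origin on the table 40 mm below the point on the bay floors, same axes. Free air before and below the front edge.
- stand: Fixed filling stand: wooden rib 46 mm wide on a flat dark steel foot 190 x 110 mm, 6 mm high; origin on the table, 80 mm along +x from the stop, same axes. The plate overhangs the rib by 7 mm each side, room for fingers.
Not all that is in view belongs to the job. What is shaped like the long_plate but orange or yellow is not meant.

How it is judged:
On the way, in this order (a step that is already met when the one before it is completed fails the run):
1. the long plate has been dragged so that it sticks at least 35 mm out of the rack's front, still lying flat on the bay floor (x of long_plate_center in the frame of rack_floor between -0.085 and -0.045 m and z of long_plate_center in the frame of rack_floor below 0.0055 m and angle between long_plate's own z axis and vertical below 0.06 rad), for 0.2 s.
2. the long plate has been lifted clear of the rack (z of long_plate_center in the frame of rack_floor above 0.02 m and contact force between long_plate and rack below 0.1 N), for 0.1 s.
At the end, for the whole second after the job is handed in: The long plate lies flat and still on the stand's rib, released: its near end within 2.5 mm of the stop lip, within 8 mm of the rib's centre line and within 0.05 rad of its direction (x of long_plate_center in the frame of stand_stop between 0.067 and 0.0725 m and y of long_plate_center in the frame of stand_stop between -0.008 and 0.008 m and z of long_plate_center in the frame of stand_stop between 0.001 and 0.005 m and angle between the x axis of long_plate_center and the x axis of stand_stop, either way round below 0.05 rad and angle between long_plate's own z axis and vertical below 0.04 rad and linear speed of long_plate below 0.01 m/s); the robot touches nothing.
It fails at once if the plate pressed onto the rack or the stand with more than 60 N (contact force between long_plate and rack above 60 N or contact force between long_plate and stand above 60 N).
It fails at once if the long plate dropped to table level (height (world z) of long_plate_center below 0.02 m).
It fails at once if the short plate moved more than 12 mm (distance of short_plate_center from where it was at the start of the episode above 0.012 m).
It fails at once if a bystander moved more than 15 mm (distance of any of clip_bin, card_stack, tape_roll from where it was at the start of the episode above 0.015 m).
It also fails if it takes over 67 s, if anything falls off the work surface, if the arm or the gripper's body presses on something with over 40 N, if the wrist force passes 120 N, or if a joint passes its speed limit or range.

ROBOT

A 6-joint arm with a two-finger parallel gripper is mounted at the origin on the work surface. World frame = base frame: x ahead of the robot, y to its left, z up, the work surface at z = 0. Lengths are in m, angles in rad, forces in N, time in s.
With the tool pointing down it reaches from about 0.325 to 0.775 m from the base axis. Payload 9.3 kg.
Tool frame: the origin (TCP) lies midway between the tips of the shut fingers; the grasp point (between the pads) lies 19 mm behind it; z points along the fingers, y is the direction in which the jaws open and shut (so a half turn about z gives the same grasp; the last joint's range is limited). The gripper opens to 85 mm and grips with 20 to 120 N. Pads are 22 mm wide; open, the fingers measure 114 mm over their backs; the gripper's body (76 mm by 85 mm) begins 54 mm behind the grasp point. The pads swing forward as they close: fully open they stand 13 mm farther back than shut.
Start: joints at [1.101, 0.259, 0.021, 1.334, 0, 1.418], TCP at [0.171, 0.523, 0.231] pointing down, gripper open.
Joint ranges: [-3.04, 3.04], [-0.91, 1.82], [-1.04, 1.36], [-1.92, 1.95], [-1.52, 1.45], [-3.14, 3.14]. Speed limits (rad/s): [2.22, 2.22, 2.79, 3.14, 3.14, 3.14].

INTERFACE

Orientations are given as a 3x3 rotation matrix whose columns are the frame's x, y, z axes.
In Python, from cell import status, vision, job_done gives the robot as it stands.
- The arm moves only by the shell command python3 -m crank 'ROWS' [FORCE]. ROWS is JSON, a list of rows, each an object with "delta_pos": the shift along the tool's x, y, z in mm, a list of three; "angular": the turn, a rotation vector about the tool's x, y, z in rad, a list of three; "jaw": the opening, from -1 (shut) to 1 (fully open), so that 0 is half open. A call has exactly 5 rows; each row is the pose to reach, as a shift and turn from the pose commanded when the call began, along the tool's axes at that moment; what a row does not reach only later rows make up. A row lasts 1/10 s, in which the tool goes at most 50 mm and 8.59 degrees, less where a joint would pass 70% of its speed; a pose out of reach is approached as far as the arm can. A call with a gripper value outside its range is refused whole. The fingers move at their own pace and stop on an object; FORCE is the grip in N (left out, the last holds). Time passes only in rows, so rows that repeat a pose let the fingers close, or fill a call up. It gives the time, the measured TCP pose, the force and the opening at its end, in the units of the state.
- status.get_obs(): the state, without advancing time (a new reading comes with each control period).
- vision.capture(name): name is "scene" or "side" or "wrist"; returns a dict with "pixels" (480x640x3 uint8, red, green, blue), "fx", "fy", "cx", "cy" (pixels), "world_from_camera" (4x4, takes a point from camera to world coordinates). Camera axes: x right, y down, z forward; pixel columns grow to the right and rows downward; lengths in m; the calibration is good to about 2 mm. A picture is of the moment at which its call begins. There is no depth.
- job_done(): hands the job in, once; it reports no verdict.
The state is a dict: "t": time; "q": joint angles; "qd": joint speeds; "tau": joint torques, N m; "position": TCP position; "orientation": TCP orientation; "wrist_force": force on the tool from outside, world axes, zero at the start; "wrist_torque": the same for the moment, N m; "grip_width": opening from 0.0 (shut) to 1.0 (fully open).
Only numpy, scipy, OpenCV 4.12 (cv2) and the standard library are available. Lean on these libraries where they do the work, as an engineer would, in place of code of your own. Each camera call takes 0.05 s, during which the arm holds its last target.

## Working session

There is one attempt and no reset: what is moved stays moved. The work goes in short steps, Python scripts to look and compute and a shell command to move; the robot and the scene stay as the last step left them, time stands still between calls to the robot, and variables do not carry over. Pictures are saved under pics/ and viewed, and the job is handed in when it is done.

```bash
ls; mkdir -p pics; python3 - <<'E'
from cell import status, vision
import cv2,numpy as np
o=status.get_obs(); print({k:np.round(v,3).tolist() for k,v in o.items()})
for n in ["scene","side","wrist"]:
    c=vision.capture(n); cv2.imwrite(f"pics/{n}0.png",c["pixels"][:,:,::-1]); print(n,c["fx"],c["fy"],c["cx"],c["cy"],np.round(c["world_from_camera"],4).tolist())
E
```

```text
pics
{'t': 0.0, 'q': [1.101, 0.259, 0.021, 1.334, -0.0, 1.418], 'qd': [-0.001, 0.001, -0.001, -0.0, -0.001, -0.0], 'tau': [0.001, -55.565, 34.452, 0.014, -0.0, -0.0], 'position': [0.171, 0.522, 0.231], 'orientation': [[-0.95, 0.312, -0.001], [0.312, 0.95, -0.001], [0.0, -0.001, -1.0]], 'wrist_force': [0.085, -0.334, -0.099], 'wrist_torque': [0.01, 0.001, -0.028], 'grip_width': 1.003}
scene 491.58359180632914 491.58359180632914 321.2459617751375 238.64703952926396 [[-0.7537, 0.4758, -0.4534, 1.1186], [0.6572, 0.5392, -0.5267, 0.603], [-0.0061, -0.6949, -0.7191, 0.8747], [0.0, 0.0, 0.0, 1.0]]
side 507.05227410651895 507.05227410651895 321.7366516422289 241.2635679002955 [[0.9144, -0.2315, 0.3321, 0.1286], [-0.4046, -0.5509, 0.7299, -1.0383], [0.014, -0.8018, -0.5974, 0.8857], [0.0, 0.0, 0.0, 1.0]]
wrist 360.600032302723 360.600032302723 326.43800549481324 240.2987330887978 [[0.3115, 0.9064, 0.2852, 0.0973], [0.9502, -0.297, -0.0939, 0.5466], [-0.0004, 0.3003, -0.9538, 0.3734], [0.0, 0.0, 0.0, 1.0]]
```

View pics/scene0.png

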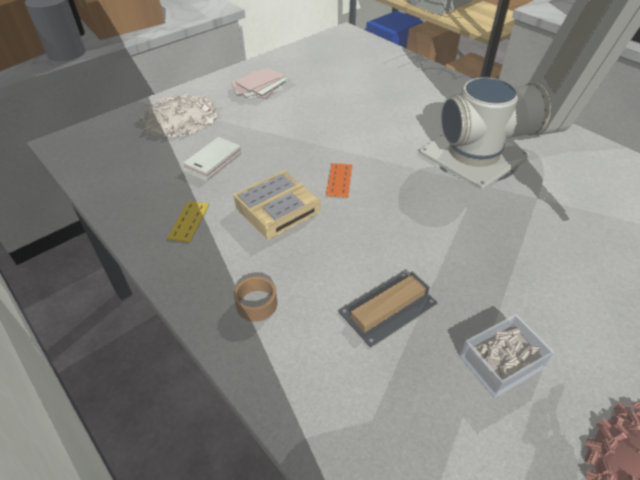

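View pics/side0.png

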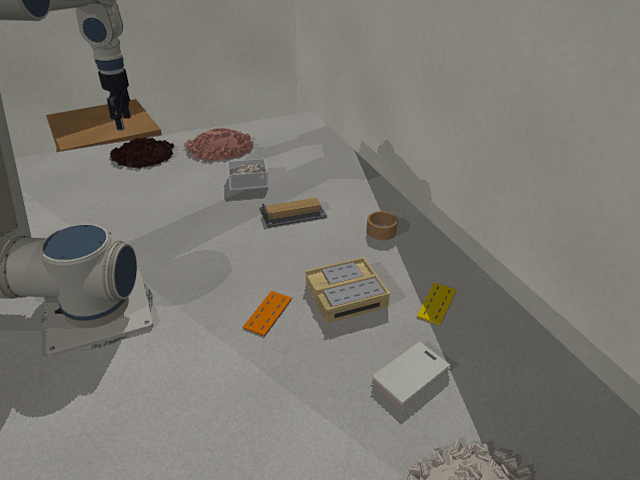

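View pics/wrist0.png

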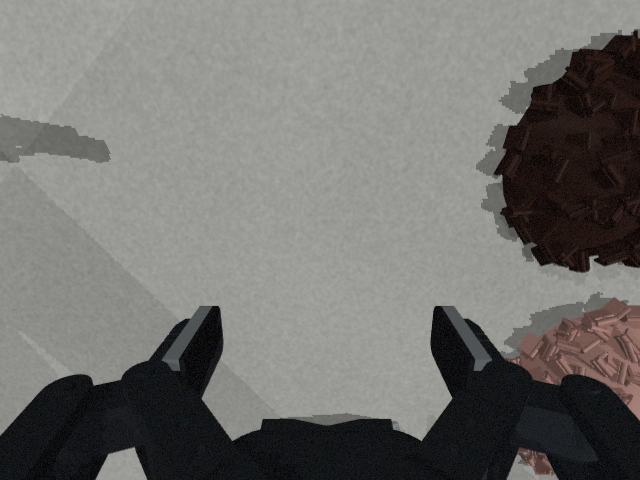

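The scene view shows the rack at about (277,205), with the long plate in the far bay. The stand is at (388,305), the bin at (507,352) and the tape roll at (256,298). The orange and yellow plates are decoys. Next I'll zoom in.

```bash
python3 - <<'E'
import cv2,numpy as np
a=cv2.imread("pics/scene0.png"); b=cv2.imread("pics/side0.png")
r=lambda im,x,y,w,h,s:cv2.resize(im[y:y+h,x:x+w],None,fx=s,fy=s,interpolation=cv2.INTER_CUBIC)
cv2.imwrite("pics/z1.png",np.hstack([r(a,225,165,100,75,4),r(b,300,250,100,75,4)]))
cv2.imwrite("pics/z2.png",np.hstack([r(a,335,265,105,80,3.8),r(b,255,190,80,80*80//80,3.8)]))
E
```

```text
(no output)
```

View pics/z1.png

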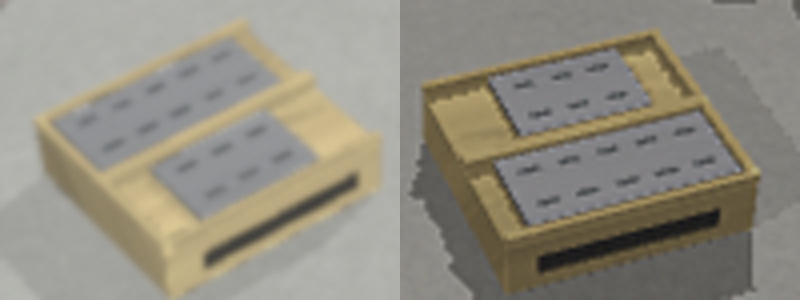

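View pics/z2.png

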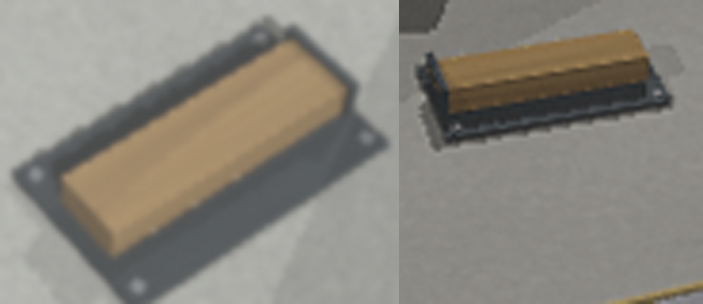

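```bash
cat > h.py <<'E'
import numpy as np,cv2
from cell import status,vision
def ray(c,u,v,z):
    d=np.array([(u-c["cx"])/c["fx"],(v-c["cy"])/c["fy"],1]); M=np.array(c["world_from_camera"]); w=M[:3,:3]@d
    return M[:3,3]+w*(z-M[2,3])/w[2]
def proj(c,P):
    M=np.array(c["world_from_camera"]); p=(np.asarray(P)-M[:3,3])@M[:3,:3]
    return np.stack([c["cx"]+c["fx"]*p[...,0]/p[...,2],c["cy"]+c["fy"]*p[...,1]/p[...,2]],-1)
def shot(n,f):
    c=vision.capture(n); cv2.imwrite("pics/"+f+".png",c["pixels"][:,:,::-1]); return c
E
python3 - <<'E'
from h import *
s=vision.capture("scene");d=vision.capture("side")
print("rack scene");[print(ray(s,u,v,.0475).round(4)) for u,v in [(234.5,195),(285.75,170.5),(320,199.5),(267,224.5)]]
print("rack side");[print(ray(d,u,v,.0475).round(4)) for u,v in [(306.2,271.2),(363.7,258),(389.2,294.2),(326.2,309.5)]]
o=lambda x,y:(335+x/3.8,265+y/3.8)
print("rib scene (far end 2, lip end 2)");[print(ray(s,*o(*p),.03).round(4)) for p in [(62,180),(113,243),(355,88),(290,30)]]
print("rib side");[print(ray(d,255+(x-399)/3.8,190+y/3.8,.03).round(4)) for x,y in [(638,30),(648,60),(452,90),(438,60)]]
E
```

```text
rack scene
[ 0.6614 -0.2673  0.0475]
[ 0.5005 -0.2595  0.0475]
[ 0.5086 -0.109   0.0475]
[ 0.6638 -0.1251  0.0475]
rack side
[ 0.5059 -0.1161  0.0475]
[ 0.6672 -0.1253  0.0475]
[ 0.6587 -0.2749  0.0475]
[ 0.4959 -0.263   0.0475]
rib scene (far end 2, lip end 2)
[0.6795 0.187  0.03  ]
[0.6872 0.2346 0.03  ]
[0.5096 0.2513 0.03  ]
[0.5049 0.1978 0.03  ]
rib side
[0.6867 0.2238 0.03  ]
[0.6757 0.178  0.03  ]
[0.5131 0.1978 0.03  ]
[0.5171 0.2441 0.03  ]
```

Both views agree that the rack is centred near (0.583, -0.193) with its open front facing the robot. The long plate is in the -y bay. The stand's lip is near (0.511, 0.222). I'll look more closely with the wrist camera, stand first.

```bash
python3 -m crank '[{"delta_pos":[-233,-85,-50],"angular":[0,0,-0.12],"jaw":1},{"delta_pos":[-466,-170,-50],"angular":[0,0,-0.24],"jaw":1},{"delta_pos":[-466,-170,-50],"angular":[0,0,-0.24],"jaw":1},{"delta_pos":[-466,-170,-50],"angular":[0,0,-0.24],"jaw":1},{"delta_pos":[-466,-170,-50],"angular":[0,0,-0.24],"jaw":1}]'
```

```text
t: 0.75
position: [0.3676, 0.3677, 0.2593]
orientation: [[-0.997, 0.076, 0.0], [0.076, 0.997, 0.0], [-0.0, 0.0, -1.0]]
wrist_force: [0.5, 0.8, -0.4]
grip_width: 0.995
```

```bash
python3 -m crank '[{"delta_pos":[-40,-27,-5],"angular":[0,0,0],"jaw":1},{"delta_pos":[-80,-55,-10],"angular":[0,0,0],"jaw":1},{"delta_pos":[-120,-82,-10],"angular":[0,0,0],"jaw":1},{"delta_pos":[-160,-110,-10],"angular":[0,0,0],"jaw":1},{"delta_pos":[-200,-138,-10],"angular":[0,0,0],"jaw":1}]'
python3 -m crank '[{"delta_pos":[0,0,0],"angular":[0,0,0],"jaw":1},{"delta_pos":[0,0,0],"angular":[0,0,0],"jaw":1},{"delta_pos":[0,0,0],"angular":[0,0,0],"jaw":1},{"delta_pos":[0,0,0],"angular":[0,0,0],"jaw":1},{"delta_pos":[0,0,0],"angular":[0,0,0],"jaw":1}]'
python3 -c "
from h import *;import pickle
c=shot('wrist','w1');pickle.dump(c,open('w1.pkl','wb'));print(np.array(c['world_from_camera']).round(3).tolist())"
```

```text
t: 1.25
position: [0.5566, 0.2146, 0.2691]
orientation: [[-0.997, 0.077, 0.0], [0.077, 0.997, 0.0], [-0.0, 0.0, -1.0]]
wrist_force: [-0.2, 1.9, 0.1]
grip_width: 1.001
t: 1.75
position: [0.5545, 0.2172, 0.2695]
orientation: [[-0.997, 0.075, 0.001], [0.075, 0.997, 0.0], [-0.001, 0.0, -1.0]]
wrist_force: [-0.1, -0.1, 0.4]
grip_width: 1.003
[[0.075, 0.951, 0.3, 0.477], [0.997, -0.072, -0.021, 0.223], [0.001, 0.301, -0.954, 0.412], [0.0, 0.0, 0.0, 1.0]]
```

View pics/w1.png

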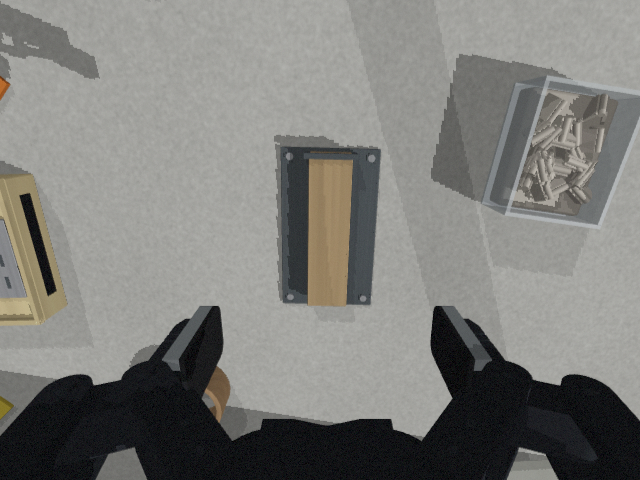

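The wrist view shows the stand with its rib from about (308,158) to (353,305). The lip is at the top end, nearest the robot, and the bin is clear to the right. I'll zoom in on this and move to the rack.

```bash
python3 -m crank '[{"delta_pos":[-3,-45,0],"angular":[0,0,0],"jaw":1},{"delta_pos":[-6,-95,0],"angular":[0,0,0],"jaw":1},{"delta_pos":[-8,-145,0],"angular":[0,0,0],"jaw":1},{"delta_pos":[-10,-195,0],"angular":[0,0,0],"jaw":1},{"delta_pos":[-12,-245,0],"angular":[0,0,0],"jaw":1}]'
python3 -m crank '[{"delta_pos":[-10,-50,0],"angular":[0,0,0],"jaw":0},{"delta_pos":[-14,-100,0],"angular":[0,0,0],"jaw":-1},{"delta_pos":[-18,-150,0],"angular":[0,0,0],"jaw":-1},{"delta_pos":[-20,-180,0],"angular":[0,0,0],"jaw":-1},{"delta_pos":[-20,-180,0],"angular":[0,0,0],"jaw":-1}]'
python3 -m crank '[{"delta_pos":[0,0,0],"angular":[0,0,0],"jaw":-1},{"delta_pos":[0,0,0],"angular":[0,0,0],"jaw":-1},{"delta_pos":[0,0,0],"angular":[0,0,0],"jaw":-1},{"delta_pos":[0,0,0],"angular":[0,0,0],"jaw":-1},{"delta_pos":[0,0,0],"angular":[0,0,0],"jaw":-1}]'
python3 -c "
from h import *;import pickle
c=shot('wrist','w2');pickle.dump(c,open('w2.pkl','wb'));print(np.array(c['world_from_camera']).round(3).tolist())
a=cv2.imread('pics/w1.png')[130:320,260:400];cv2.imwrite('pics/w1z.png',cv2.resize(a,None,fx=3,fy=3,interpolation=cv2.INTER_CUBIC))
a=cv2.imread('pics/w2.png')[80:330,200:460];cv2.imwrite('pics/w2z.png',cv2.resize(a,None,fx=2.4,fy=2.4,interpolation=cv2.INTER_CUBIC))"
```

```text
t: 2.3
position: [0.5478, -0.0299, 0.2695]
orientation: [[-0.997, 0.075, 0.001], [0.075, 0.997, -0.0], [-0.001, -0.0, -1.0]]
wrist_force: [1.2, 0.1, 0.6]
grip_width: 0.997
t: 2.8
position: [0.5543, -0.2131, 0.2684]
orientation: [[-0.997, 0.08, -0.001], [0.08, 0.997, -0.0], [0.001, -0.001, -1.0]]
wrist_force: [-0.8, -0.1, -0.1]
grip_width: 0.141
t: 3.3
position: [0.5547, -0.209, 0.2693]
orientation: [[-0.997, 0.076, 0.0], [0.076, 0.997, -0.0], [-0.0, -0.0, -1.0]]
wrist_force: [-0.1, 0.5, -0.3]
grip_width: -0.003
[[0.075, 0.951, 0.3, 0.477], [0.997, -0.072, -0.022, -0.203], [0.001, 0.301, -0.954, 0.412], [0.0, 0.0, 0.0, 1.0]]
```

View pics/w2.png

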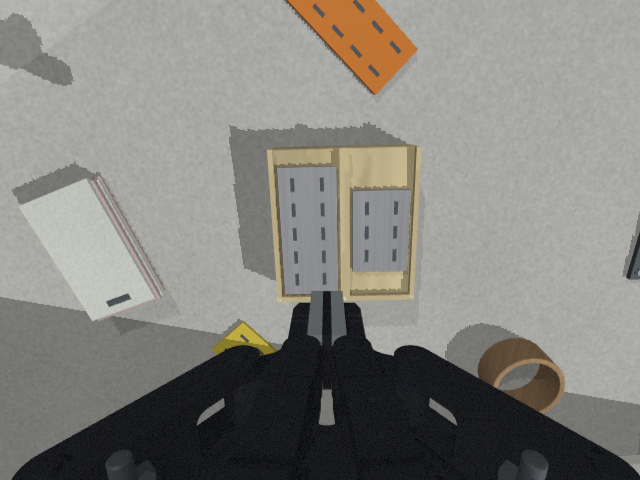

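View pics/w2z.png

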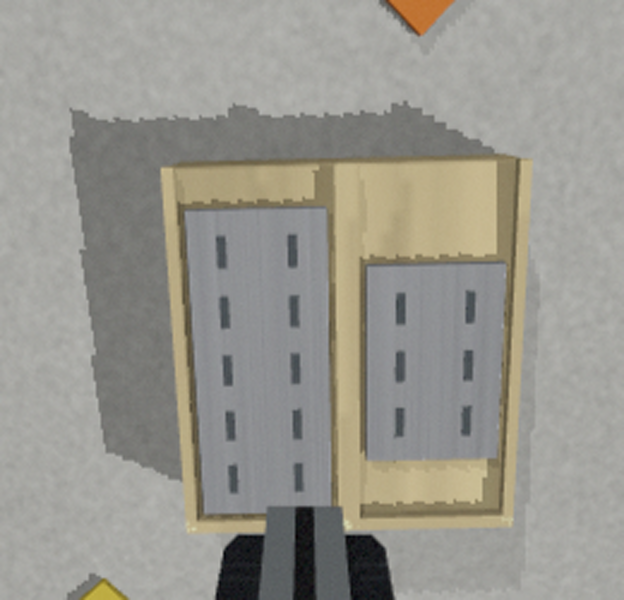

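View pics/w1z.png

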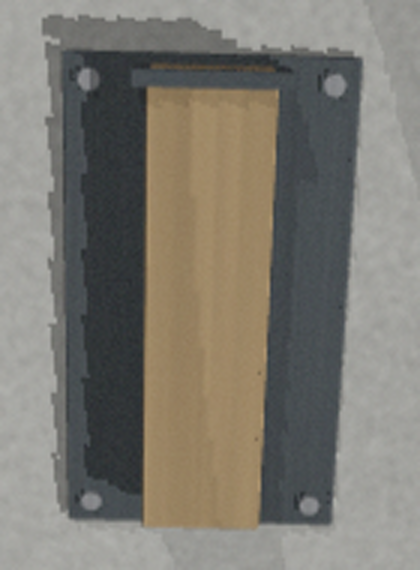

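The wrist view shows the rack open at the top, towards the robot, and its rear wall at the bottom, near row 298. The long plate spans about (277,166) to (338,295). The orange decoy's corner at (377,95) lies clear ahead of the front.

```bash
cat >> h.py <<'E'
def fit(P,cam_uv):
    "P Nx3 local pts; cam_uv list of (cam, uv); fit world x,y,yaw"
    from scipy.optimize import least_squares
    def f(p):
        c,s=np.cos(p[2]),np.sin(p[2]); r=[]
        for (cam,idx,uv) in cam_uv:
            L=np.array(P)[idx]; W=np.stack([p[0]+c*L[:,0]-s*L[:,1],p[1]+s*L[:,0]+c*L[:,1],L[:,2]],-1)
            r.append((proj(cam,W)-uv).ravel())
        return np.concatenate(r)
    o=least_squares(f,[.58,0,-.06]); return o.x,o.fun.reshape(-1,2).round(1)
E
python3 - <<'E'
from h import *;import pickle
c1=pickle.load(open('w1.pkl','rb'));c2=pickle.load(open('w2.pkl','rb'))
z2=lambda x,y:(200+x/2.4-.3,80+y/2.4-.3); z1=lambda x,y:(260+x/3-.3,130+y/3-.3)
# rack: local origin rack_floor xy; outer: x -80..86,y +-76
R=[[-.08,-.076,.0475],[-.08,.076,.0475],[.086,.076,.0475],[.086,-.076,.0475]]
uv=np.array([z2(163,168),z2(531,160),z2(513,525),z2(190,530)])
x,r=fit(R,[(c2,[0,1,2,3],uv)]);print("rack",x.round(4),r.tolist())
s=vision.capture("scene");d=vision.capture("side")
u2=np.array([(285.75,170.5),(320,199.5),(267,224.5),(234.5,195)]);u3=np.array([(326.2,309.5),(306.2,271.2),(363.7,258),(389.2,294.2)])
for C,U in((s,u2),(d,u3)): q,r=fit(R,[(C,[0,1,2,3],U)]);print(q.round(4),r.tolist())
L=[[-.07,-.03,.046],[-.07,.03,.046],[.07,.03,.046],[.07,-.03,.046]]
p,r=fit(L,[(c2,[0,1,2,3],np.array([z2(184,208),z2(328,206),z2(331,514),z2(203,514)]))]);print("plate",p.round(4),r.tolist())
cs,sn=np.cos(x[2]),np.sin(x[2]);e=p[:2]-x[:2];print("plate in rack",cs*e[0]+sn*e[1],-sn*e[0]+cs*e[1])
# stand local origin = stop
S=[[0,-.023,.03],[0,.023,.03],[.17,.023,.03],[.17,-.023,.03],[-.015,-.055,.006],[-.015,.055,.006],[.175,.055,.006],[.175,-.055,.006],[-.006,-.028,.0345],[-.006,.028,.0345],[0,-.028,.0345],[0,.028,.0345]]
uvs=np.array([z1(146,88),z1(279,89),z1(257,527),z1(144,526),z1(63,51),z1(362,58),z1(332,524),z1(70,520)])
q,r=fit(S,[(c1,list(range(8)),uvs)]);print("stand",q.round(4),r.tolist())
print("decoy corner",ray(c2,377,95,.006), ray(c2,417,50,.006))
print("tape",ray(c2,520,345,.045),ray(c1,230,380,.045),"bin",ray(c1,485,205,.06),ray(c1,510,80,.06))
E
```

```text
rack [ 0.5777 -0.1907 -0.0516] [[-0.6, -0.4], [1.1, -0.9], [0.3, 0.4], [-1.0, 1.4]]
[ 0.5799 -0.1908 -0.0507] [[0.6, -1.2], [0.9, -1.2], [-0.5, 2.4], [-1.0, -0.6]]
[ 0.5792 -0.1941 -0.0637] [[-0.2, 0.7], [-1.0, -0.5], [0.6, -0.6], [0.6, -0.0]]
plate [ 0.5831 -0.2295 -0.0576] [[0.1, 0.4], [0.1, 0.1], [0.1, -0.8], [-0.3, 0.1]]
plate in rack 0.0073621457855020354 -0.03845023454189198
stand [ 0.5113  0.225  -0.0976] [[-0.0, 1.5], [-0.1, 2.2], [0.8, 2.8], [-0.4, 2.4], [-0.6, -2.8], [0.6, -2.8], [0.2, -1.3], [-0.5, -1.7]]
decoy corner [ 0.44963934 -0.14752031  0.006     ] [ 0.41030612 -0.10572899  0.006     ]
tape [0.73841173 0.005637   0.045     ] [0.76120145 0.08440133 0.045     ] bin [0.56286906 0.37497048 0.06      ] [0.44948394 0.39086027 0.06      ]
```

```bash
python3 -m crank '[{"delta_pos":[-10,-5,45],"angular":[0,0,-0.02],"jaw":-1},{"delta_pos":[-20,-10,90],"angular":[0,0,-0.02],"jaw":-1},{"delta_pos":[-30,-14,130],"angular":[0,0,-0.02],"jaw":-1},{"delta_pos":[-39,-18,170],"angular":[0,0,-0.02],"jaw":-1},{"delta_pos":[-39,-18,200],"angular":[0,0,-0.02],"jaw":-1}]'
python3 -m crank '[{"delta_pos":[0,0,0],"angular":[0,0,0],"jaw":-1},{"delta_pos":[0,0,0],"angular":[0,0,0],"jaw":-1},{"delta_pos":[0,0,0],"angular":[0,0,0],"jaw":-1},{"delta_pos":[0,0,0],"angular":[0,0,0],"jaw":-1},{"delta_pos":[0,0,0],"angular":[0,0,0],"jaw":-1}]'
python3 -c "
from h import *
c=shot('wrist','w3');shot('side','s3');o=status.get_obs();print(o['wrist_force'])
a=cv2.imread('pics/s3.png')[220:340,270:430];cv2.imwrite('pics/s3z.png',cv2.resize(a,None,fx=4,fy=4,interpolation=cv2.INTER_CUBIC))"
```

```text
t: 3.95
position: [0.5921, -0.2308, 0.0662]
orientation: [[-0.998, 0.057, -0.001], [0.057, 0.998, 0.001], [0.001, 0.001, -1.0]]
wrist_force: [0.6, 0.8, -0.2]
grip_width: 0.002
t: 4.45
position: [0.5926, -0.231, 0.0707]
orientation: [[-0.998, 0.057, 0.002], [0.057, 0.998, -0.001], [-0.002, -0.001, -1.0]]
wrist_force: [-1.5, -0.0, -0.1]
grip_width: 0.001
[-1.03865008  0.27017458  0.02649283]
```

View pics/w3.png

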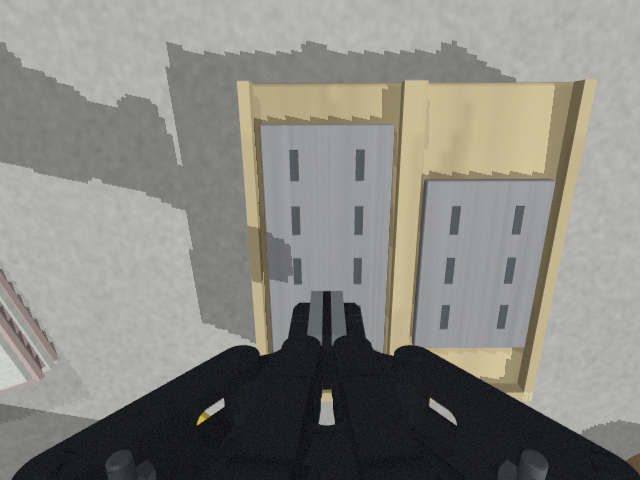

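View pics/s3z.png

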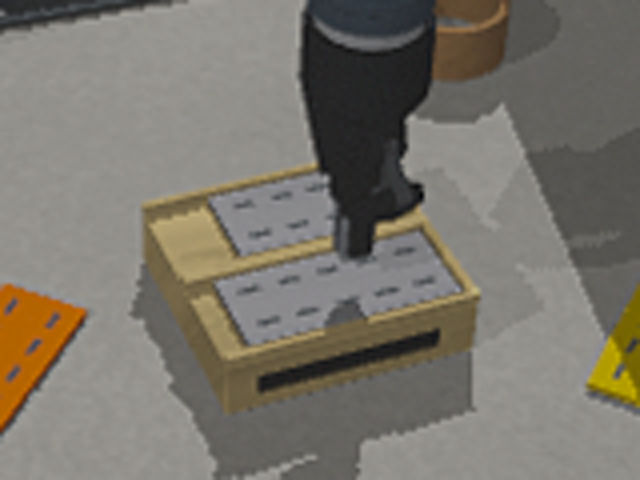

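The tips hover above the plate, about 25 mm up and clear of the walls. Now down, feeling for contact.

```bash
python3 -m crank '[{"delta_pos":[0,0,7],"angular":[0,0,0],"jaw":-1},{"delta_pos":[0,0,14],"angular":[0,0,0],"jaw":-1},{"delta_pos":[0,0,18],"angular":[0,0,0],"jaw":-1},{"delta_pos":[0,0,20],"angular":[0,0,0],"jaw":-1},{"delta_pos":[0,0,20],"angular":[0,0,0],"jaw":-1}]'
python3 -m crank '[{"delta_pos":[0,0,1],"angular":[0,0,0],"jaw":-1},{"delta_pos":[0,0,1],"angular":[0,0,0],"jaw":-1},{"delta_pos":[0,0,2],"angular":[0,0,0],"jaw":-1},{"delta_pos":[0,0,2],"angular":[0,0,0],"jaw":-1},{"delta_pos":[0,0,2],"angular":[0,0,0],"jaw":-1}]'
```

```text
t: 5.05
position: [0.5918, -0.2306, 0.0484]
orientation: [[-0.998, 0.057, -0.001], [0.057, 0.998, 0.0], [0.001, 0.0, -1.0]]
wrist_force: [0.3, -0.1, 0.4]
grip_width: -0.001
t: 5.55
position: [0.5921, -0.2307, 0.0471]
orientation: [[-0.998, 0.057, 0.0], [0.057, 0.998, -0.0], [-0.0, -0.0, -1.0]]
wrist_force: [0.1, -0.5, 0.0]
grip_width: -0.002
```

```bash
python3 -m crank '[{"delta_pos":[0,0,1],"angular":[0,0,0],"jaw":-1},{"delta_pos":[0,0,1],"angular":[0,0,0],"jaw":-1},{"delta_pos":[0,0,1],"angular":[0,0,0],"jaw":-1},{"delta_pos":[0,0,1],"angular":[0,0,0],"jaw":-1},{"delta_pos":[0,0,1],"angular":[0,0,0],"jaw":-1}]'
python3 -m crank '[{"delta_pos":[0,0,1],"angular":[0,0,0],"jaw":-1},{"delta_pos":[0,0,1],"angular":[0,0,0],"jaw":-1},{"delta_pos":[0,0,1],"angular":[0,0,0],"jaw":-1},{"delta_pos":[0,0,1],"angular":[0,0,0],"jaw":-1},{"delta_pos":[0,0,1],"angular":[0,0,0],"jaw":-1}]'
```

```text
t: 6.05
position: [0.5921, -0.2308, 0.0461]
orientation: [[-0.998, 0.057, 0.0], [0.057, 0.998, -0.0], [-0.0, -0.0, -1.0]]
wrist_force: [-0.7, -0.6, 1.9]
grip_width: 0.005
t: 6.55
position: [0.5922, -0.2308, 0.0461]
orientation: [[-0.998, 0.057, 0.001], [0.057, 0.998, -0.001], [-0.001, -0.0, -1.0]]
wrist_force: [-2.7, 1.1, 9.9]
grip_width: -0.001
```

Contact at z = 0.046, with a stiffness of about 8 N/mm. I'll press to about 18 N and start dragging.

```bash
python3 -m crank '[{"delta_pos":[0,0,0.5],"angular":[0,0,0],"jaw":-1},{"delta_pos":[0,0,1],"angular":[0,0,0],"jaw":-1},{"delta_pos":[2,0,1],"angular":[0,0,0],"jaw":-1},{"delta_pos":[4,0,1],"angular":[0,0,0],"jaw":-1},{"delta_pos":[7,0,1],"angular":[0,0,0],"jaw":-1}]'
python3 -c "
from h import *
c=shot('wrist','w4');o=status.get_obs();print(o['wrist_force'],o['position'])"
```

```text
t: 7.05
position: [0.5871, -0.2311, 0.0461]
orientation: [[-0.998, 0.057, 0.005], [0.057, 0.998, -0.002], [-0.005, -0.002, -1.0]]
wrist_force: [3.1, 0.5, 12.2]
grip_width: 0.002
[2.5684932  0.20271847 9.90340774] [ 0.58662103 -0.23107173  0.04608817]
```

View pics/w4.png

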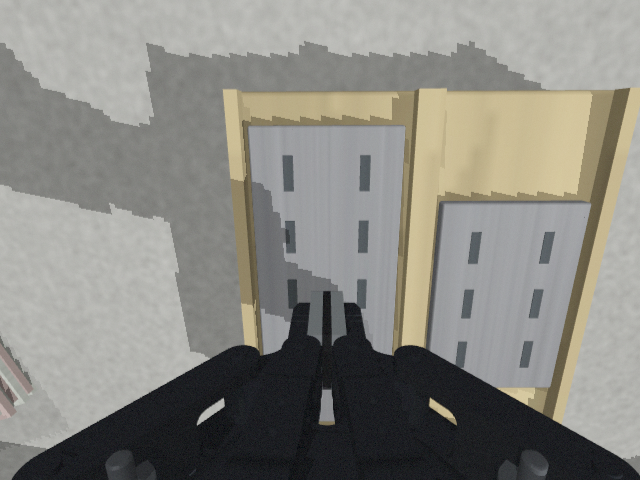

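```bash
python3 -m crank '[{"delta_pos":[3,0,0.5],"angular":[0,0,0],"jaw":-1},{"delta_pos":[6,0,0.6],"angular":[0,0,0],"jaw":-1},{"delta_pos":[9,0,0.6],"angular":[0,0,0],"jaw":-1},{"delta_pos":[12,0,0.6],"angular":[0,0,0],"jaw":-1},{"delta_pos":[15,0,0.6],"angular":[0,0,0],"jaw":-1}]'
python3 -c "
from h import *
c=shot('wrist','w5');o=status.get_obs();print(o['wrist_force'],o['position'])"
```

```text
t: 7.6
position: [0.5726, -0.2306, 0.046]
orientation: [[-0.998, 0.057, 0.007], [0.057, 0.998, -0.003], [-0.007, -0.003, -1.0]]
wrist_force: [4.7, 0.1, 14.7]
grip_width: -0.001
[ 2.50427158  0.40161854 13.35578234] [ 0.57220321 -0.23053205  0.04608599]
```

View pics/w5.png

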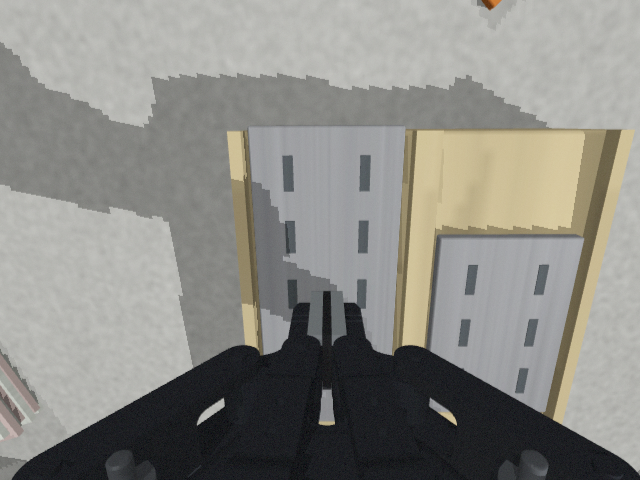

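The plate moves with the fingertips without slipping, its front edge staying at row 126 while the rack shifts. It is now about flush with the front, so I'll continue for about 55 mm.

```bash
python3 -m crank '[{"delta_pos":[4,0,0],"angular":[0,0,0],"jaw":-1},{"delta_pos":[8,0,0],"angular":[0,0,0],"jaw":-1},{"delta_pos":[12,0,0],"angular":[0,0,0],"jaw":-1},{"delta_pos":[16,0,0],"angular":[0,0,0],"jaw":-1},{"delta_pos":[20,0,0],"angular":[0,0,0],"jaw":-1}]'
python3 -m crank '[{"delta_pos":[4,0,0],"angular":[0,0,0],"jaw":-1},{"delta_pos":[8,0,0],"angular":[0,0,0],"jaw":-1},{"delta_pos":[12,0,0],"angular":[0,0,0],"jaw":-1},{"delta_pos":[16,0,0],"angular":[0,0,0],"jaw":-1},{"delta_pos":[20,0,0],"angular":[0,0,0],"jaw":-1}]'
python3 -c "
from h import *
c=shot('wrist','w6');o=status.get_obs();print(o['wrist_force'],o['position'])"
```

```text
t: 8.15
position: [0.5527, -0.2295, 0.046]
orientation: [[-0.998, 0.057, 0.007], [0.056, 0.998, -0.003], [-0.007, -0.003, -1.0]]
wrist_force: [4.6, -0.2, 15.7]
grip_width: -0.001
t: 8.65
position: [0.5328, -0.2285, 0.046]
orientation: [[-0.998, 0.057, 0.007], [0.057, 0.998, -0.003], [-0.007, -0.003, -1.0]]
wrist_force: [5.1, -1.1, 15.5]
grip_width: -0.001
[ 1.99353026  0.1504307  14.84988895] [ 0.53222856 -0.22840349  0.0460457 ]
```

View pics/w6.png

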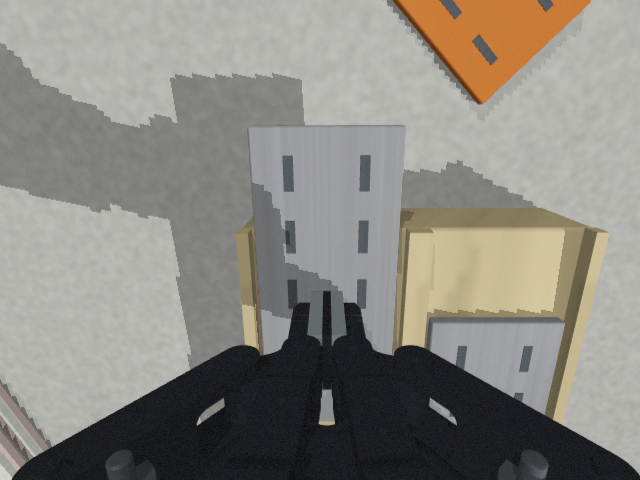

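About 43 mm out. 14 mm more, hold, then lift off.

```bash
python3 -m crank '[{"delta_pos":[4,0,0],"angular":[0,0,0],"jaw":-1},{"delta_pos":[8,0,0],"angular":[0,0,0],"jaw":-1},{"delta_pos":[12,0,0],"angular":[0,0,0],"jaw":-1},{"delta_pos":[14,0,0],"angular":[0,0,0],"jaw":-1},{"delta_pos":[14,0,0],"angular":[0,0,0],"jaw":-1}]'
python3 -m crank '[{"delta_pos":[0,0,-1],"angular":[0,0,0],"jaw":-1},{"delta_pos":[0,0,-3],"angular":[0,0,0],"jaw":-1},{"delta_pos":[0,0,-10],"angular":[0,0,0],"jaw":-1},{"delta_pos":[0,0,-40],"angular":[0,0,0],"jaw":-1},{"delta_pos":[0,0,-80],"angular":[0,0,0],"jaw":-1}]'
python3 -m crank '[{"delta_pos":[0,0,-40],"angular":[0,0,0],"jaw":1},{"delta_pos":[0,0,-40],"angular":[0,0,0],"jaw":1},{"delta_pos":[0,0,-40],"angular":[0,0,0],"jaw":1},{"delta_pos":[0,0,-40],"angular":[0,0,0],"jaw":1},{"delta_pos":[0,0,-40],"angular":[0,0,0],"jaw":1}]'
python3 -c "
from h import *;import pickle
c=shot('wrist','w7');pickle.dump(c,open('w7.pkl','wb'));o=status.get_obs();print(o['wrist_force'],o['position'],o['orientation'])
a=cv2.imread('pics/w7.png')[60:335,180:500];cv2.imwrite('pics/w7z.png',cv2.resize(a,None,fx=2.5,fy=2.18,interpolation=cv2.INTER_CUBIC))"
```

```text
t: 9.2
position: [0.5185, -0.2277, 0.046]
orientation: [[-0.998, 0.057, 0.006], [0.057, 0.998, -0.003], [-0.006, -0.003, -1.0]]
wrist_force: [2.7, 0.4, 17.0]
grip_width: 0.0
t: 9.7
position: [0.5149, -0.2257, 0.1228]
orientation: [[-0.998, 0.057, -0.004], [0.057, 0.998, 0.002], [0.004, 0.002, -1.0]]
wrist_force: [0.1, 0.3, -0.4]
grip_width: 0.0
t: 10.2
position: [0.5156, -0.226, 0.1621]
orientation: [[-0.998, 0.057, -0.002], [0.057, 0.998, 0.001], [0.002, 0.001, -1.0]]
wrist_force: [-0.3, -0.1, -0.6]
grip_width: 0.843
[ 0.32184735 -0.34782434 -0.69885204] [ 0.51563513 -0.22609387  0.16219794] [[-0.99838152  0.0568358  -0.00200962]
 [ 0.05683331  0.99838287  0.00127573]
 [ 0.00207888  0.00115945 -0.99999717]]
```

View pics/w7z.png

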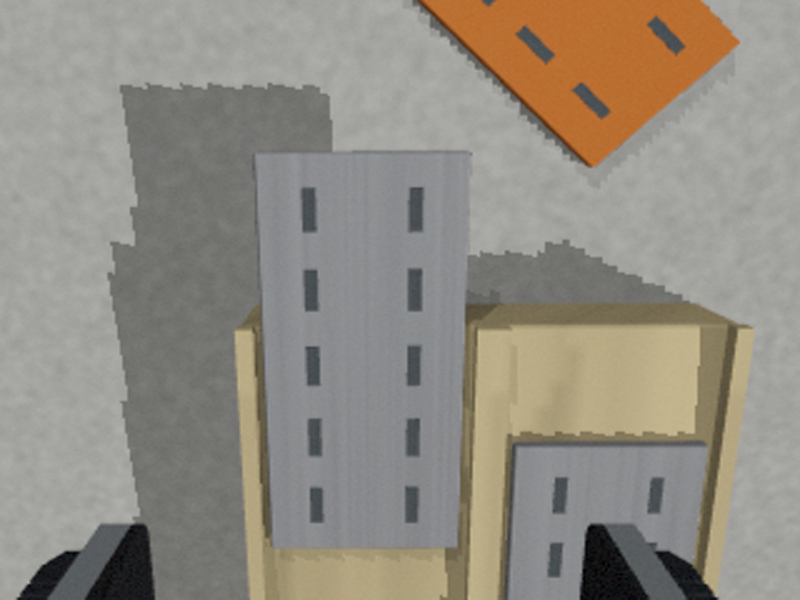

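The plate lies flat and square with a bit more than a third of it out; its front edge is at zoom row 152 and the rack front at row 328. Now I'll measure it.

```bash
python3 - <<'E'
from h import *;import pickle
c=pickle.load(open('w7.pkl','rb')); z=lambda x,y:(180+x/2.5-.3,60+y/2.18-.3)
L=[[-.07,-.03,.046],[-.07,.03,.046],[.07,.03,.046],[.07,-.03,.046]]
p,r=fit(L,[(c,[0,1,2,3],np.array([z(255,153),z(469,151),z(457,547),z(272,548)]))]);print("plate",p.round(4),r.tolist())
a=ray(c,*z(236,328),.0475);b=ray(c,*z(752,327),.0475);m=(a+b)/2;n=np.array([np.cos(p[2]),np.sin(p[2])])
print(a,b,"front to plate centre",(p[:2]-m[:2])@n)
g=p[:2]-n*.035; o=status.get_obs();R=np.array(o['orientation']);d=np.r_[g,.024]-o['position'];print("grip",g,"tool delta mm",(R.T@d*1000).round(1))
s=vision.capture("scene");print(np.degrees(p[2]))
E
```

```text
plate [ 0.5089 -0.2263 -0.052 ] [[-1.0, -0.7], [0.9, -0.3], [0.5, 0.8], [-0.3, 0.7]]
[ 0.49337557 -0.26258488  0.0475    ] [ 0.50166128 -0.11228065  0.0475    ] front to plate centre 0.013379769444707954
grip [ 0.47394226 -0.22447309] tool delta mm [ 41.4  -0.9 138.3]
-2.9776404448236624
```

Plate centre at x = -66.6 mm in the rack frame, within the required range. Going down around the protruding part, 35 mm ahead of its centre.

```bash
python3 -m crank '[{"delta_pos":[41,-1,10],"angular":[0,0,0],"jaw":1},{"delta_pos":[41,-1,50],"angular":[0,0,0],"jaw":1},{"delta_pos":[41,-1,90],"angular":[0,0,0],"jaw":1},{"delta_pos":[41,-1,110],"angular":[0,0,0],"jaw":1},{"delta_pos":[41,-1,110],"angular":[0,0,0],"jaw":1}]'
python3 -m crank '[{"delta_pos":[0,0,10],"angular":[0,0,0],"jaw":1},{"delta_pos":[0,0,20],"angular":[0,0,0],"jaw":1},{"delta_pos":[0,0,30],"angular":[0,0,0],"jaw":1},{"delta_pos":[0,0,32],"angular":[0,0,0],"jaw":1},{"delta_pos":[0,0,32],"angular":[0,0,0],"jaw":1}]'
python3 -c "
from h import *
c=shot('wrist','w8');c=shot('side','s8');o=status.get_obs();print(o['wrist_force'],o['position'])
a=cv2.imread('pics/s8.png')[220:340,230:390];cv2.imwrite('pics/s8z.png',cv2.resize(a,None,fx=4,fy=4,interpolation=cv2.INTER_CUBIC))"
```

```text
t: 10.8
position: [0.4733, -0.2239, 0.0505]
orientation: [[-0.998, 0.057, -0.005], [0.057, 0.998, 0.003], [0.005, 0.003, -1.0]]
wrist_force: [0.7, 0.4, -0.1]
grip_width: 0.997
t: 11.3
position: [0.4751, -0.225, 0.0212]
orientation: [[-0.998, 0.057, -0.0], [0.057, 0.998, 0.0], [0.0, 0.0, -1.0]]
wrist_force: [1.3, -0.6, 0.4]
grip_width: 0.999
[-0.04057682 -0.35371416 -0.07951806] [ 0.47537757 -0.22519378  0.02176547]
```

View pics/w8.png

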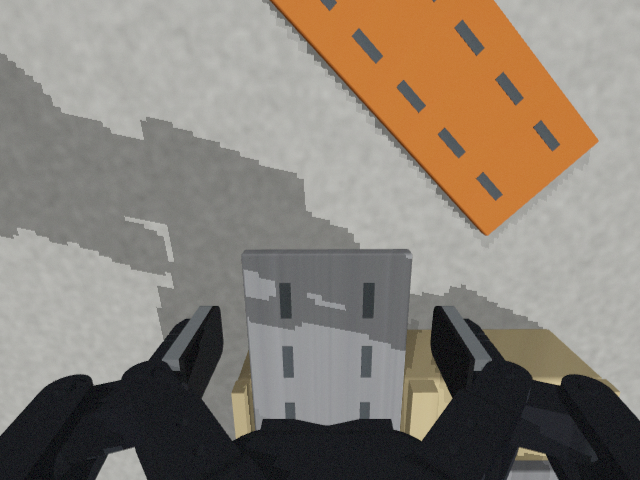

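View pics/s8z.png

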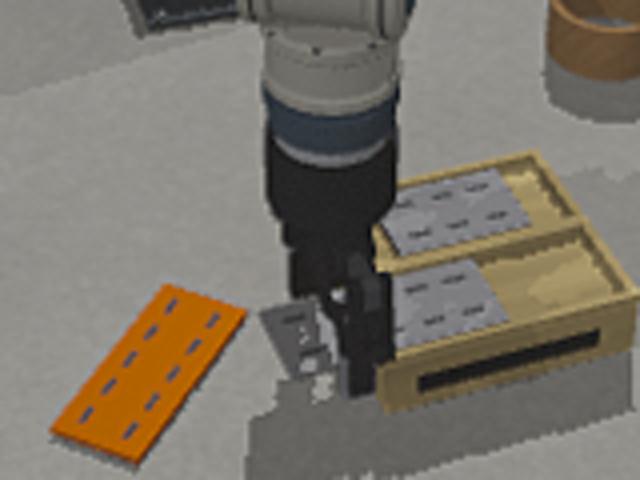

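The fingers straddle the protruding part with clear margins on both sides. Closing at 70 N.

```bash
python3 -m crank '[{"delta_pos":[0,0,0],"angular":[0,0,0],"jaw":0.5},{"delta_pos":[0,0,0],"angular":[0,0,0],"jaw":0.3},{"delta_pos":[0,0,0],"angular":[0,0,0],"jaw":0.2},{"delta_pos":[0,0,0],"angular":[0,0,0],"jaw":0},{"delta_pos":[0,0,0],"angular":[0,0,0],"jaw":-0.2}]' 70
python3 -m crank '[{"delta_pos":[0,0,0],"angular":[0,0,0],"jaw":-1},{"delta_pos":[0,0,0],"angular":[0,0,0],"jaw":-1},{"delta_pos":[0,0,0],"angular":[0,0,0],"jaw":-1},{"delta_pos":[0,0,0],"angular":[0,0,0],"jaw":-1},{"delta_pos":[0,0,0],"angular":[0,0,0],"jaw":-1}]' 70
python3 -c "
from h import *
o=status.get_obs();print(o['wrist_force'],o['position'],o['wrist_torque'])"
```

```text
t: 11.9
position: [0.4754, -0.2252, 0.0221]
orientation: [[-0.998, 0.057, 0.001], [0.057, 0.998, -0.001], [-0.001, -0.0, -1.0]]
wrist_force: [-0.7, 1.1, 6.2]
grip_width: 0.686
t: 12.4
position: [0.4754, -0.2252, 0.0221]
orientation: [[-0.998, 0.057, 0.001], [0.057, 0.998, -0.001], [-0.001, -0.0, -1.0]]
wrist_force: [-0.6, 0.3, 5.3]
grip_width: 0.684
[-0.63217201  0.31787881  5.31477755] [ 0.4754367  -0.22521723  0.02208535] [0.14083609 0.15635912 0.02047125]
```

```bash
python3 -m crank '[{"delta_pos":[0,0,-2],"angular":[0,0,0],"jaw":-1},{"delta_pos":[0,0,-6],"angular":[0,0,0],"jaw":-1},{"delta_pos":[0,0,-12],"angular":[0,0,0],"jaw":-1},{"delta_pos":[0,0,-20],"angular":[0,0,0],"jaw":-1},{"delta_pos":[0,0,-30],"angular":[0,0,0],"jaw":-1}]' 70
python3 -m crank '[{"delta_pos":[0,0,-15],"angular":[0,0,0],"jaw":-1},{"delta_pos":[0,0,-30],"angular":[0,0,0],"jaw":-1},{"delta_pos":[0,0,-45],"angular":[0,0,0],"jaw":-1},{"delta_pos":[0,0,-50],"angular":[0,0,0],"jaw":-1},{"delta_pos":[0,0,-50],"angular":[0,0,0],"jaw":-1}]' 70
python3 -c "
from h import *
c=shot('wrist','w9');c=shot('side','s9');o=status.get_obs();print(o['wrist_force'],o['position'],o['wrist_torque'])
a=cv2.imread('pics/s9.png')[190:340,230:430];cv2.imwrite('pics/s9z.png',cv2.resize(a,None,fx=4,fy=4,interpolation=cv2.INTER_CUBIC))"
```

```text
t: 12.9
position: [0.475, -0.225, 0.052]
orientation: [[-0.998, 0.057, -0.0], [0.057, 0.998, 0.0], [0.0, 0.0, -1.0]]
wrist_force: [0.7, -0.4, -3.4]
grip_width: 0.683
t: 13.4
position: [0.4756, -0.2253, 0.1024]
orientation: [[-0.998, 0.057, 0.002], [0.057, 0.998, -0.001], [-0.002, -0.001, -1.0]]
wrist_force: [0.2, -0.1, -3.0]
grip_width: 0.678
[-1.30576953  0.62769249 -2.81421515] [ 0.47496079 -0.22492861  0.10112274] [0.00176653 0.11980993 0.06757475]
```

View pics/w9.png

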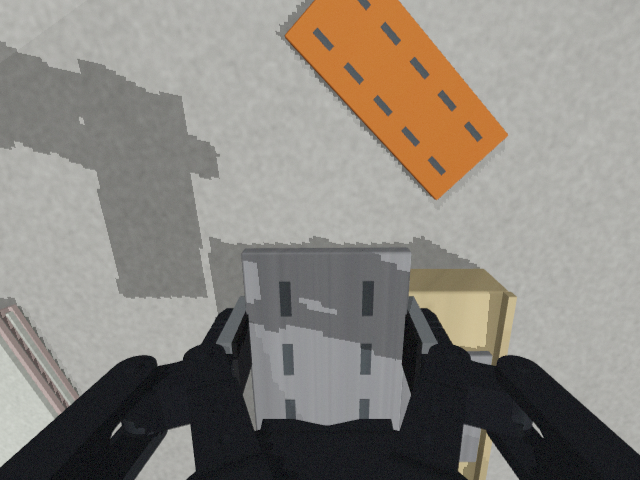

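View pics/s9z.png

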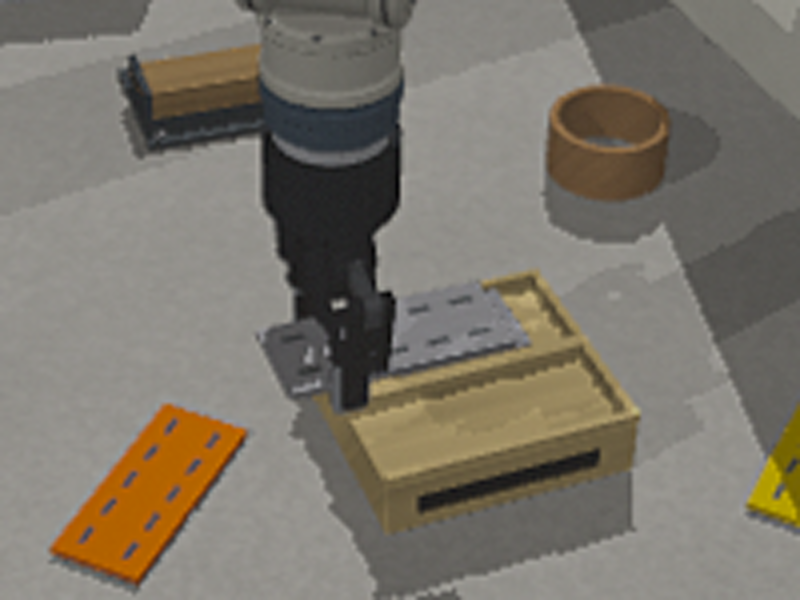

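The plate is held level and clear of the rack. I'll carry it to the stand with a firmer grip.

```bash
python3 -m crank '[{"delta_pos":[-2,15,0],"angular":[0,0,0],"jaw":-1},{"delta_pos":[-5,40,0],"angular":[0,0,0],"jaw":-1},{"delta_pos":[-8,70,0],"angular":[0,0,0],"jaw":-1},{"delta_pos":[-12,105,0],"angular":[0,0,0],"jaw":-1},{"delta_pos":[-16,140,0],"angular":[0,0,0],"jaw":-1}]' 100
python3 -m crank '[{"delta_pos":[-4,35,0],"angular":[0,0,0],"jaw":-1},{"delta_pos":[-8,70,0],"angular":[0,0,0.01],"jaw":-1},{"delta_pos":[-12,105,0],"angular":[0,0,0.02],"jaw":-1},{"delta_pos":[-16,140,0],"angular":[0,0,0.03],"jaw":-1},{"delta_pos":[-20,175,0],"angular":[0,0,0.04],"jaw":-1}]'
python3 -m crank '[{"delta_pos":[-4,35,0],"angular":[0,0,0],"jaw":-1},{"delta_pos":[-8,70,0],"angular":[0,0,0],"jaw":-1},{"delta_pos":[-11,100,0],"angular":[0,0,0],"jaw":-1},{"delta_pos":[-14,120,0],"angular":[0,0,0],"jaw":-1},{"delta_pos":[-14,130,0],"angular":[0,0,0],"jaw":-1}]'
```

```text
t: 14.0
position: [0.4987, -0.0842, 0.1008]
orientation: [[-0.998, 0.057, -0.001], [0.057, 0.998, 0.001], [0.001, 0.001, -1.0]]
wrist_force: [0.6, 0.3, -2.6]
grip_width: 0.67
t: 14.5
position: [0.5283, 0.0897, 0.1008]
orientation: [[-0.995, 0.097, -0.001], [0.097, 0.995, 0.0], [0.001, 0.0, -1.0]]
wrist_force: [0.9, -1.1, -2.3]
grip_width: 0.67
t: 15.0
position: [0.5549, 0.2178, 0.1005]
orientation: [[-0.996, 0.095, -0.001], [0.095, 0.996, 0.0], [0.001, -0.0, -1.0]]
wrist_force: [0.0, -0.0, -2.0]
grip_width: 0.667
```

```bash
python3 -m crank '[{"delta_pos":[0,0,10],"angular":[0,0,0],"jaw":-1},{"delta_pos":[0,0,25],"angular":[0,0,0],"jaw":-1},{"delta_pos":[0,0,45],"angular":[0,0,0],"jaw":-1},{"delta_pos":[0,0,60],"angular":[0,0,0],"jaw":-1},{"delta_pos":[0,0,65],"angular":[0,0,0],"jaw":-1}]'
python3 -c "
from h import *;import pickle
c=shot('wrist','w10');pickle.dump(c,open('w10.pkl','wb'));d=shot('side','s10');e=shot('scene','c10');o=status.get_obs();print(o['wrist_force'],o['position'],o['wrist_torque'],o['grip_width'])
r=lambda im,x,y,w,h,s:cv2.resize(im[y:y+h,x:x+w],None,fx=s,fy=s,interpolation=cv2.INTER_CUBIC)
cv2.imwrite('pics/z10.png',np.hstack([r(cv2.imread('pics/s10.png'),240,170,100,75,4),r(cv2.imread('pics/c10.png'),335,250,100,75,4)]))"
```

```text
t: 15.5
position: [0.5539, 0.214, 0.0341]
orientation: [[-0.995, 0.098, -0.004], [0.098, 0.995, -0.001], [0.004, -0.001, -1.0]]
wrist_force: [0.1, -0.2, -3.2]
grip_width: 0.672
[ 0.5770403  -0.25116534 -3.29521232] [0.55528647 0.2147602  0.03630891] [0.07435015 0.04156595 0.03751214] 0.6715574390795869
```

View pics/w10.png

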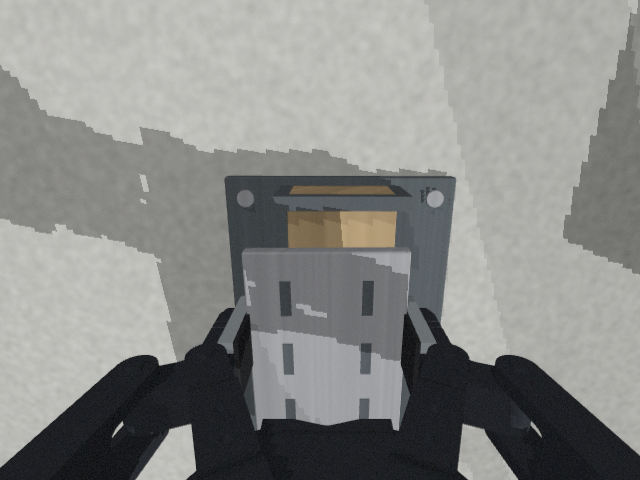

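View pics/z10.png

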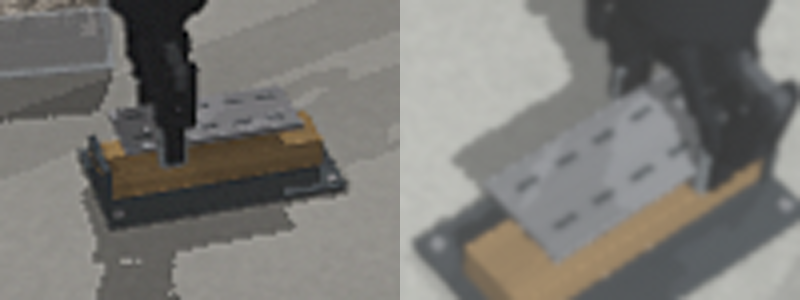

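The plate hangs about 22 mm above the rib and parallel to it. Its centre is near column 327 and the rib's near 342, so it needs a shift in +y. I'll measure that.

```bash
python3 -c "
import cv2
a=cv2.imread('pics/w10.png')[160:310,215:470];cv2.imwrite('pics/w10z.png',cv2.resize(a,None,fx=3,fy=3,interpolation=cv2.INTER_CUBIC))"
```

```text
(no output)
```

View pics/w10z.png

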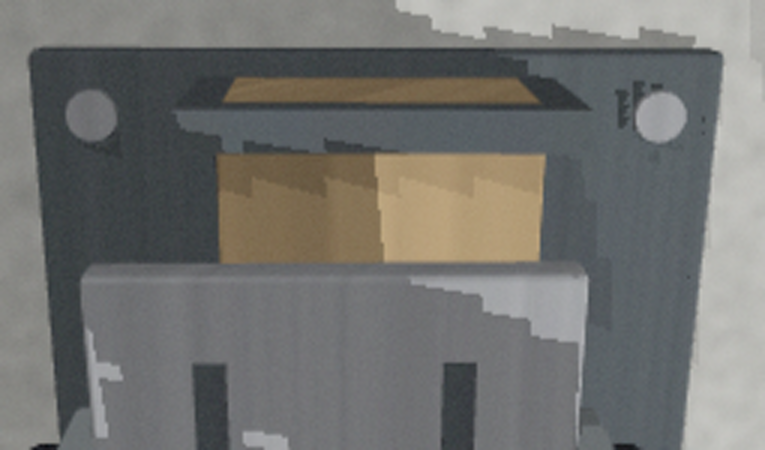

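```bash
python3 - <<'E'
from h import *;import pickle
c=pickle.load(open('w10.pkl','rb')); z=lambda x,y:(215+x/3-.3,160+y/3-.3)
a=ray(c,*z(218,153),.0345);b=ray(c,*z(546,153),.0345);oa=ray(c,*z(175,108),.0345);ob=ray(c,*z(590,108),.0345)
o=status.get_obs();p=np.array(o['position']);print(p,o['orientation'][0])
zt=p[2]+.0209+.003
e=ray(c,*z(83,278),zt);f=ray(c,*z(587,278),zt)
e2=ray(c,*z(90,263),zt-.006);f2=ray(c,*z(580,263),zt-.006)
for n,v in dict(a=a,b=b,oa=oa,ob=ob,e=e,f=f,e2=e2,f2=f2).items():print(n,v.round(4))
print([np.linalg.norm(q-w).round(4) for q,w in((a,b),(oa,ob),(e,f),(e2,f2))])
R=np.array(o['orientation'])
print("tool-frame delta plate front -> lip",(R.T@((a+b)/2-(e+f)/2)*1000).round(1), (R.T@((oa+ob)/2-(e+f)/2)*1000).round(1))
ang=lambda q,w:np.arctan2(-(w-q)[0],(w-q)[1]);print("yaw lip",ang(oa,ob),ang(a,b),"plate",ang(e,f))
E
```

```text
[0.55528647 0.2147602  0.03630891] [-9.95243078e-01  9.74206072e-02 -6.64758657e-04]
a [0.5071 0.2029 0.0345]
b [0.5114 0.2468 0.0345]
oa [0.5004 0.198  0.0345]
ob [0.5058 0.2529 0.0345]
e [0.5146 0.189  0.0602]
f [0.5202 0.2464 0.0602]
e2 [0.5147 0.1885 0.0542]
f2 [0.5205 0.2468 0.0542]
[np.float64(0.0441), np.float64(0.0552), np.float64(0.0576), np.float64(0.0586)]
tool-frame delta plate front -> lip [ 8.8  6.3 25.7] [14.9  6.3 25.7]
yaw lip -0.09790210662520558 -0.09788746875480242 plate -0.0978447978985125
```

```bash
python3 -m crank '[{"delta_pos":[2,3,2],"angular":[0,0,0],"jaw":-1},{"delta_pos":[5,6,6],"angular":[0,0,0],"jaw":-1},{"delta_pos":[5,6,12],"angular":[0,0,0],"jaw":-1},{"delta_pos":[5,6,17],"angular":[0,0,0],"jaw":-1},{"delta_pos":[5,6,19],"angular":[0,0,0],"jaw":-1}]'
python3 -m crank '[{"delta_pos":[0,0,0],"angular":[0,0,0],"jaw":-1},{"delta_pos":[0,0,0],"angular":[0,0,0],"jaw":-1},{"delta_pos":[0,0,0],"angular":[0,0,0],"jaw":-1},{"delta_pos":[0,0,0],"angular":[0,0,0],"jaw":-1},{"delta_pos":[0,0,0],"angular":[0,0,0],"jaw":-1}]'
python3 -c "
from h import *;import pickle
c=shot('wrist','w11');pickle.dump(c,open('w11.pkl','wb'));d=shot('side','s11');o=status.get_obs();print(o['wrist_force'],o['position'],o['wrist_torque'],o['grip_width'])
r=lambda im,x,y,w,h,s:cv2.resize(im[y:y+h,x:x+w],None,fx=s,fy=s,interpolation=cv2.INTER_CUBIC)
cv2.imwrite('pics/w11z.png',r(cv2.imread('pics/w11.png'),200,130,255,170,3));cv2.imwrite('pics/s11z.png',r(cv2.imread('pics/s11.png'),240,170,100,75,6))"
```

```text
t: 16.15
position: [0.5508, 0.2218, 0.0167]
orientation: [[-0.995, 0.097, -0.001], [0.097, 0.995, -0.0], [0.001, -0.0, -1.0]]
wrist_force: [-0.9, 0.6, -2.5]
grip_width: 0.673
t: 16.65
position: [0.5512, 0.2219, 0.0176]
orientation: [[-0.995, 0.097, 0.0], [0.097, 0.995, 0.0], [-0.0, 0.0, -1.0]]
wrist_force: [0.4, 0.2, -2.4]
grip_width: 0.676
[-0.50798788  0.06070781 -3.76486529] [0.55116772 0.22187484 0.01751059] [ 0.01390654  0.10668455 -0.00667076] 0.6719670142233943
```

View pics/w11z.png

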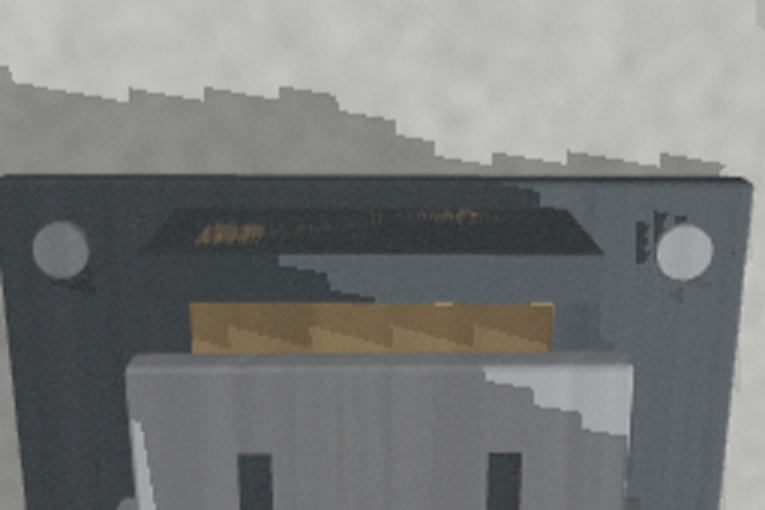

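View pics/s11z.png

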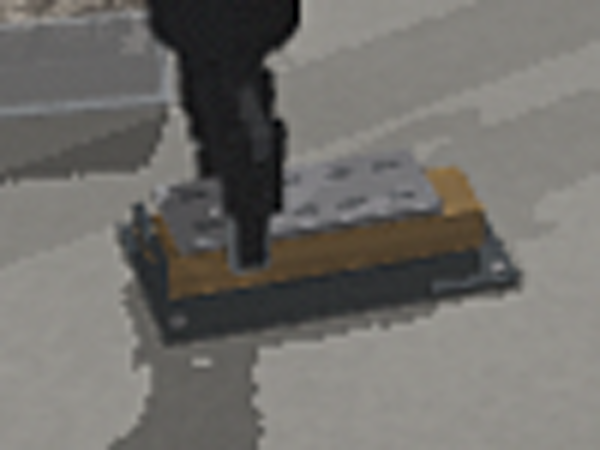

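```bash
python3 -m crank '[{"delta_pos":[0,-1,1],"angular":[0,0,0],"jaw":-1},{"delta_pos":[0,-1,2],"angular":[0,0,0],"jaw":-1},{"delta_pos":[0,-1,3],"angular":[0,0,0],"jaw":-1},{"delta_pos":[0,-1,3.5],"angular":[0,0,0],"jaw":-1},{"delta_pos":[0,-1,3.5],"angular":[0,0,0],"jaw":-1}]'
python3 -m crank '[{"delta_pos":[0,0,0.5],"angular":[0,0,0],"jaw":-1},{"delta_pos":[0,0,0.5],"angular":[0,0,0],"jaw":-1},{"delta_pos":[0,0,1],"angular":[0,0,0],"jaw":-1},{"delta_pos":[0,0,1],"angular":[0,0,0],"jaw":-1},{"delta_pos":[0,0,1],"angular":[0,0,0],"jaw":-1}]'
python3 -c "
from h import *
o=status.get_obs();print(o['wrist_force'],o['position'],o['wrist_torque'],o['grip_width'])"
```

```text
t: 17.25
position: [0.551, 0.2209, 0.0138]
orientation: [[-0.995, 0.097, -0.0], [0.097, 0.995, -0.0], [0.0, -0.0, -1.0]]
wrist_force: [0.3, 0.5, -2.6]
grip_width: 0.675
t: 17.75
position: [0.5511, 0.2209, 0.013]
orientation: [[-0.995, 0.097, 0.0], [0.097, 0.995, 0.0], [-0.0, 0.0, -1.0]]
wrist_force: [0.6, 0.8, -2.2]
grip_width: 0.669
[ 0.58709565  0.79279937 -2.22078735] [0.55107228 0.22088307 0.01298567] [-0.00652108 -0.03774251 -0.02463072] 0.668634430190541
```

```bash
python3 -m crank '[{"delta_pos":[0,0,0.5],"angular":[0,0,0],"jaw":-1},{"delta_pos":[0,0,0.5],"angular":[0,0,0],"jaw":-1},{"delta_pos":[0,0,1],"angular":[0,0,0],"jaw":-1},{"delta_pos":[0,0,1],"angular":[0,0,0],"jaw":-1},{"delta_pos":[0,0,1],"angular":[0,0,0],"jaw":-1}]'
python3 -c "
from h import *
o=status.get_obs();print(o['wrist_force'],o['position'],o['wrist_torque'],o['grip_width'])"
```

```text
t: 18.25
position: [0.5512, 0.2209, 0.0126]
orientation: [[-0.995, 0.097, 0.001], [0.097, 0.995, 0.0], [-0.001, 0.0, -1.0]]
wrist_force: [-2.3, -0.8, 6.4]
grip_width: 0.674
[-2.28981885 -0.84955301  6.36154547] [0.55123578 0.22092995 0.01263077] [-0.12178455  0.41098197 -0.03920271] 0.6744569888649535
```

Contact with the rib at about 9 N. I'll ease off slightly and slide towards the lip, feeling for it.

```bash
python3 -m crank '[{"delta_pos":[0.5,0,-0.4],"angular":[0,0,0],"jaw":-1},{"delta_pos":[1,0,-0.4],"angular":[0,0,0],"jaw":-1},{"delta_pos":[2,0,-0.4],"angular":[0,0,0],"jaw":-1},{"delta_pos":[3,0,-0.4],"angular":[0,0,0],"jaw":-1},{"delta_pos":[3,0,-0.4],"angular":[0,0,0],"jaw":-1}]'
python3 -c "
from h import *;import pickle
c=shot('wrist','w12');o=status.get_obs();print(o['wrist_force'],o['position'],o['wrist_torque'],o['grip_width'])
r=lambda im,x,y,w,h,s:cv2.resize(im[y:y+h,x:x+w],None,fx=s,fy=s,interpolation=cv2.INTER_CUBIC)
cv2.imwrite('pics/w12z.png',r(cv2.imread('pics/w12.png'),200,130,255,170,3))"
```

```text
t: 18.75
position: [0.5483, 0.2212, 0.0126]
orientation: [[-0.995, 0.097, 0.001], [0.097, 0.995, 0.0], [-0.001, 0.0, -1.0]]
wrist_force: [0.4, 0.1, 5.5]
grip_width: 0.673
[ 0.6077833  -0.46418808  5.54588652] [0.54825825 0.22125013 0.01264575] [-0.10431801 -0.16889836  0.05660578] 0.6686205199044707
```

View pics/w12z.png

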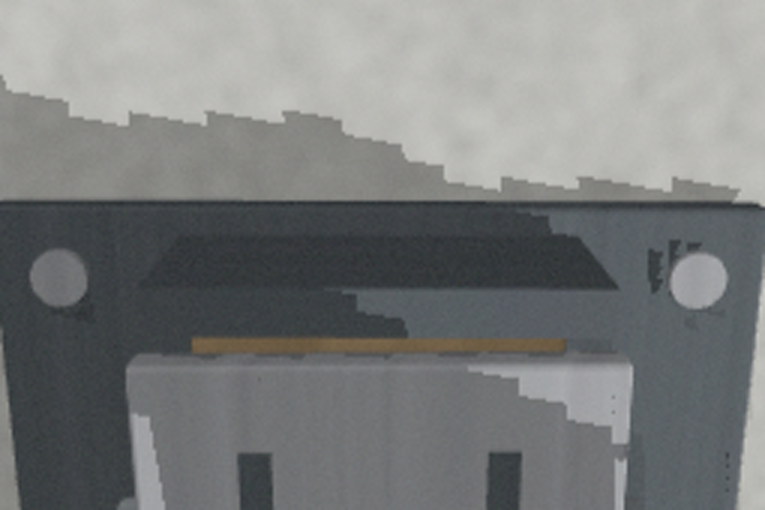

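About 2 mm of rib is still visible at the lip (rows 338–353). I'll creep on.

```bash
python3 -m crank '[{"delta_pos":[0.5,0,0],"angular":[0,0,0],"jaw":-1},{"delta_pos":[1,0,0],"angular":[0,0,0],"jaw":-1},{"delta_pos":[1.5,0,0],"angular":[0,0,0],"jaw":-1},{"delta_pos":[1.5,0,0],"angular":[0,0,0],"jaw":-1},{"delta_pos":[1.5,0,0],"angular":[0,0,0],"jaw":-1}]'
python3 -m crank '[{"delta_pos":[0.5,0,0],"angular":[0,0,0],"jaw":-1},{"delta_pos":[0.5,0,0],"angular":[0,0,0],"jaw":-1},{"delta_pos":[1,0,0],"angular":[0,0,0],"jaw":-1},{"delta_pos":[1,0,0],"angular":[0,0,0],"jaw":-1},{"delta_pos":[1,0,0],"angular":[0,0,0],"jaw":-1}]'
python3 -c "
from h import *;import pickle
c=shot('wrist','w13');o=status.get_obs();print(o['wrist_force'],o['position'],o['wrist_torque'],o['grip_width'])
r=lambda im,x,y,w,h,s:cv2.resize(im[y:y+h,x:x+w],None,fx=s,fy=s,interpolation=cv2.INTER_CUBIC)
cv2.imwrite('pics/w13z.png',r(cv2.imread('pics/w13.png'),200,130,255,170,3))"
```

```text
t: 19.3
position: [0.5469, 0.2214, 0.0127]
orientation: [[-0.995, 0.097, 0.001], [0.097, 0.995, 0.0], [-0.001, 0.0, -1.0]]
wrist_force: [0.8, 0.2, 6.3]
grip_width: 0.673
t: 19.8
position: [0.5459, 0.2214, 0.0127]
orientation: [[-0.995, 0.097, 0.001], [0.097, 0.995, 0.0], [-0.001, 0.0, -1.0]]
wrist_force: [1.5, -0.4, 6.6]
grip_width: 0.669
[ 1.99717032 -0.37183542  5.50628109] [0.54589523 0.2214722  0.01264004] [-0.04495676 -0.26871321  0.01605511] 0.6688919017298852
```

View pics/w13z.png

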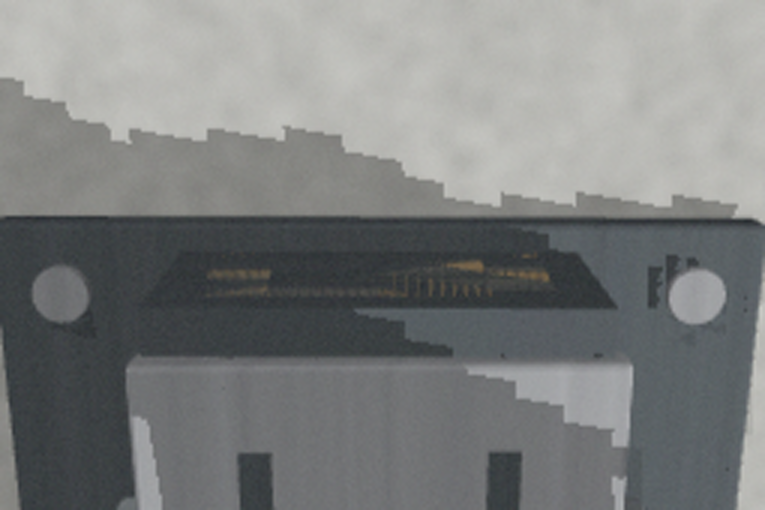

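The rib strip is hidden now, so the gap is under about 1 mm. Last small steps until I feel the lip.

```bash
python3 -m crank '[{"delta_pos":[0.3,0,0],"angular":[0,0,0],"jaw":-1},{"delta_pos":[0.5,0,0],"angular":[0,0,0],"jaw":-1},{"delta_pos":[0.7,0,0],"angular":[0,0,0],"jaw":-1},{"delta_pos":[0.7,0,0],"angular":[0,0,0],"jaw":-1},{"delta_pos":[0.7,0,0],"angular":[0,0,0],"jaw":-1}]'
python3 -m crank '[{"delta_pos":[0.3,0,0],"angular":[0,0,0],"jaw":-1},{"delta_pos":[0.5,0,0],"angular":[0,0,0],"jaw":-1},{"delta_pos":[0.7,0,0],"angular":[0,0,0],"jaw":-1},{"delta_pos":[0.7,0,0],"angular":[0,0,0],"jaw":-1},{"delta_pos":[0.7,0,0],"angular":[0,0,0],"jaw":-1}]'
python3 -c "
from h import *;import pickle
c=shot('wrist','w14');o=status.get_obs();print(o['wrist_force'],o['position'],o['wrist_torque'],o['grip_width'])
r=lambda im,x,y,w,h,s:cv2.resize(im[y:y+h,x:x+w],None,fx=s,fy=s,interpolation=cv2.INTER_CUBIC)
cv2.imwrite('pics/w14z.png',r(cv2.imread('pics/w14.png'),200,130,255,170,3))"
```

```text
t: 20.35
position: [0.5455, 0.2215, 0.0126]
orientation: [[-0.995, 0.097, 0.001], [0.097, 0.995, 0.0], [-0.001, 0.0, -1.0]]
wrist_force: [5.5, -0.5, 4.2]
grip_width: 0.676
t: 20.85
position: [0.5455, 0.2215, 0.0127]
orientation: [[-0.995, 0.097, 0.002], [0.097, 0.995, 0.0], [-0.002, 0.0, -1.0]]
wrist_force: [7.0, -1.4, 2.0]
grip_width: 0.672
[ 7.69450393 -1.10392174  2.77663009] [0.54547848 0.22150558 0.01267029] [-0.19709129 -1.37967583 -0.13183886] 0.6720255645365523
```

View pics/w14z.png

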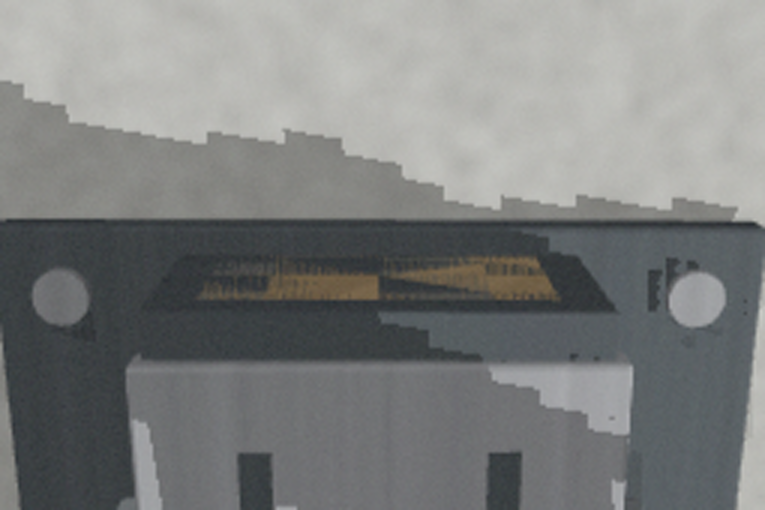

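The lip is felt: the position has stalled at x = 0.5455 with a 7 N push. I'll relieve the push, then release gently.

```bash
python3 -m crank '[{"delta_pos":[-0.6,0,0],"angular":[0,0,0],"jaw":-1},{"delta_pos":[-0.6,0,0],"angular":[0,0,0],"jaw":-1},{"delta_pos":[-0.6,0,0],"angular":[0,0,0],"jaw":0.5},{"delta_pos":[-0.6,0,0],"angular":[0,0,0],"jaw":0.7},{"delta_pos":[-0.6,0,0],"angular":[0,0,0],"jaw":0.9}]' 20
python3 -m crank '[{"delta_pos":[0,0,0],"angular":[0,0,0],"jaw":0.9},{"delta_pos":[0,0,0],"angular":[0,0,0],"jaw":0.9},{"delta_pos":[0,0,0],"angular":[0,0,0],"jaw":0.9},{"delta_pos":[0,0,0],"angular":[0,0,0],"jaw":0.9},{"delta_pos":[0,0,0],"angular":[0,0,0],"jaw":0.9}]'
python3 -c "
from h import *;import pickle
c=shot('wrist','w15');o=status.get_obs();print(o['wrist_force'],o['position'],o['wrist_torque'],o['grip_width'])"
```

```text
t: 21.4
position: [0.5438, 0.2214, 0.0117]
orientation: [[-0.995, 0.096, -0.002], [0.096, 0.995, -0.0], [0.002, -0.0, -1.0]]
wrist_force: [-1.3, 0.0, -0.1]
grip_width: 0.945
t: 21.9
position: [0.5447, 0.2215, 0.0124]
orientation: [[-0.995, 0.097, 0.0], [0.097, 0.995, 0.0], [-0.0, 0.0, -1.0]]
wrist_force: [-0.5, -0.1, -0.1]
grip_width: 0.951
[-0.11145445 -0.07345003  0.50929715] [0.54474483 0.22149192 0.0123447 ] [-0.01860395 -0.00012729  0.02211126] 0.9500249942405259
```

View pics/w15.png

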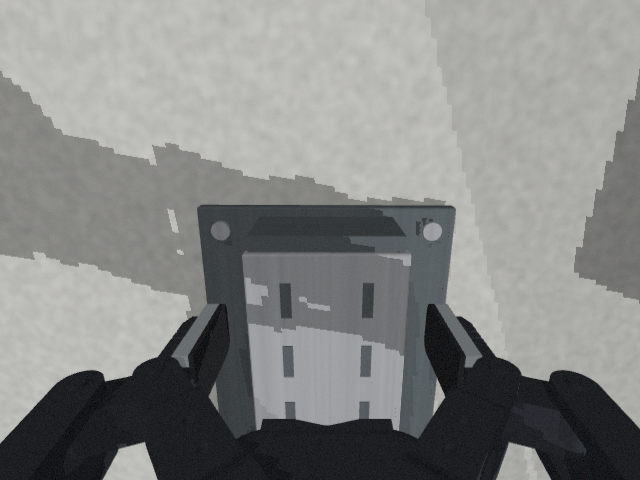

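The fingers are open and clear of the plate, and its edge is at the lip (row 252). Retreating straight up.

```bash
python3 -m crank '[{"delta_pos":[0,0,-8],"angular":[0,0,0],"jaw":1},{"delta_pos":[0,0,-25],"angular":[0,0,0],"jaw":1},{"delta_pos":[0,0,-60],"angular":[0,0,0],"jaw":1},{"delta_pos":[0,0,-100],"angular":[0,0,0],"jaw":1},{"delta_pos":[0,0,-140],"angular":[0,0,0],"jaw":1}]'
python3 -m crank '[{"delta_pos":[0,0,-40],"angular":[0,0,0],"jaw":1},{"delta_pos":[0,0,-60],"angular":[0,0,0],"jaw":1},{"delta_pos":[0,0,-60],"angular":[0,0,0],"jaw":1},{"delta_pos":[0,0,-60],"angular":[0,0,0],"jaw":1},{"delta_pos":[0,0,-60],"angular":[0,0,0],"jaw":1}]'
python3 -c "
from h import *;import pickle
c=shot('wrist','w16');pickle.dump(c,open('w16.pkl','wb'));shot('side','s16');shot('scene','c16');o=status.get_obs();print(o['wrist_force'],o['position'])
r=lambda im,x,y,w,h,s:cv2.resize(im[y:y+h,x:x+w],None,fx=s,fy=s,interpolation=cv2.INTER_CUBIC)
cv2.imwrite('pics/w16z.png',r(cv2.imread('pics/w16.png'),250,130,160,190,3));cv2.imwrite('pics/s16z.png',r(cv2.imread('pics/s16.png'),200,130,260,200,3))"
```

```text
t: 22.45
position: [0.5444, 0.2214, 0.1544]
orientation: [[-0.995, 0.097, -0.0], [0.097, 0.995, -0.0], [0.0, -0.0, -1.0]]
wrist_force: [0.8, -0.3, 0.0]
grip_width: 0.998
t: 22.95
position: [0.5442, 0.2213, 0.2113]
orientation: [[-0.995, 0.097, -0.002], [0.097, 0.995, -0.0], [0.002, -0.001, -1.0]]
wrist_force: [-0.1, -0.3, -0.3]
grip_width: 1.001
[-0.76602852 -0.3688886   0.23377891] [0.54434236 0.22138859 0.21126978]
```

View pics/w16z.png

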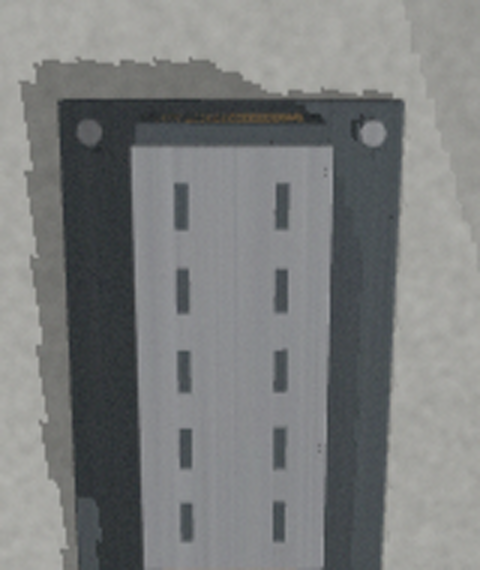

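View pics/s16z.png

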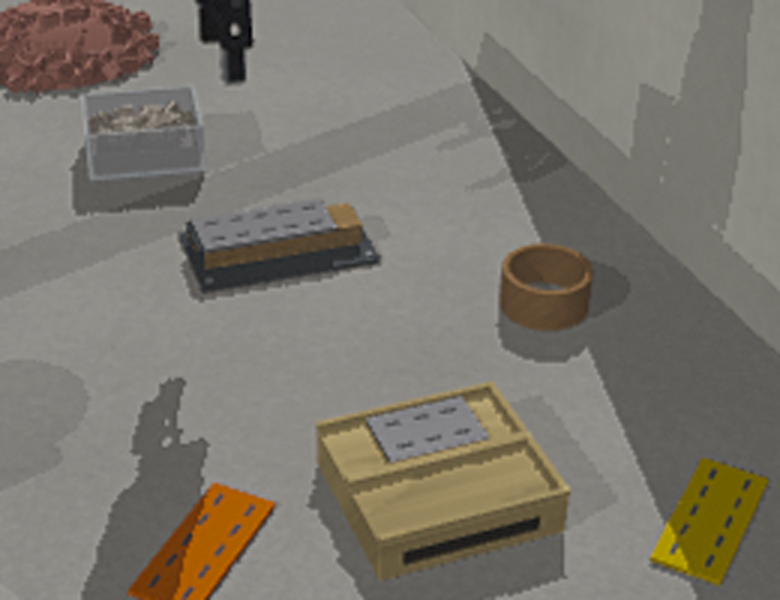

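View pics/c16.png

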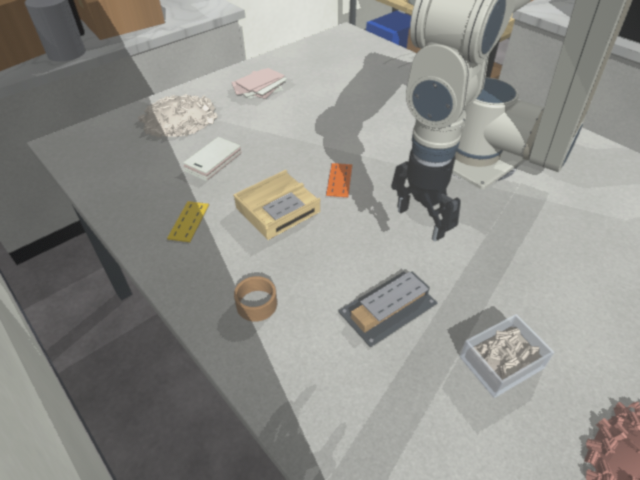

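The plate's near edge meets the lip with no visible gap at row 146. It is centred within about 1 mm (plate mid-column 232, lip 230.5), parallel, and everything else is in place. Handing in.

```bash
python3 -c "
from cell import job_done,status
print(job_done()); print(status.get_obs()['t'])"
```

```text
the job is handed in; nothing more can be done
None
the job is handed in; nothing more can be done
```

The long plate is lying on the filling stand against the stop lip, released, and the job is handed in. The last clock reading before hand-in was about 23 s of the 67 s allowed. No verdict is reported, so the results below are my own checks.

- **Drag:** I pressed the plate down with about 10–17 N and dragged it 74 mm. The last camera measurement before gripping put its centre at x = -66.6 mm in the rack frame, with about 57 mm sticking out.
- **Lift and placing:** I gripped the part sticking out at 70 N, later 100 N, and lifted it clear of the rack, level. I set it on the rib with about 9 N and slid it until the lip was felt at about 7 N, then eased off and let go.
- **Final pictures:** There is no visible gap at the lip. The plate is centred on it within about 1 mm and parallel to it, and the robot is well clear. The short plate, bin, cards and tape roll look unmoved; I checked them by eye only.
- **Disagreement:** My first fit of the stand's position was off by 2–3 pixels (about 2 mm) between the rib and the foot. I therefore did the final placing by the closer picture and by touch.

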